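# Show the missing ignition coil and reject the head

## Task

On this engine head three of the four ignition coils are fitted. Show the inspection camera the fault: point straight down at the spark-plug well that has no coil, fingertips 1 to 4 cm above its mouth, and keep pointing there for a good two seconds without touching the engine or the coils. Then press the red reject button all the way in to log it, let it come back up and draw clear; leave the green button and everything else on the table where it is, and pick nothing up.

Things in the scene. Friction and masses are not known exactly. Their poses are not given: they have to be found in the camera images.
- engine: fixed four-cylinder aluminium cylinder head with grey cam cover, 260 mm (x) by 430 mm (y), 168 mm tall at the black oil cap (which is no well). Origin: centre of its underside, z up. Four spark-plug wells in a row at x = 0, y = -120, -40, 40, 120 mm, mouths 155 mm up in the cover's middle spine; cam humps beside it 149 mm. Three wells hold coils; which one is empty varies
- well_mouth (a point): centre of the mouth of the empty spark-plug well: a dark hole of 30 mm bore with a thin steel lip 37 mm across (2 mm proud) and a white spark-plug tip down inside; z up
- coil_a: fitted ignition coil A: black box-shaped head 36 mm (x) by 34 mm (y) and 38 mm tall with a grey top and an orange-tipped connector that reaches 41 mm out to its +x; fixed in a plug well of the engine. Origin: on the well's axis at the level of the well's mouth (the head's underside)
- coil_b: fitted ignition coil B: black box-shaped head 36 mm (x) by 34 mm (y) and 38 mm tall with a grey top and an orange-tipped connector that reaches 41 mm out to its +x; fixed in a plug well of the engine. Origin: on the well's axis at the level of the well's mouth (the head's underside)
- coil_c: fitted ignition coil C: black box-shaped head 36 mm (x) by 34 mm (y) and 38 mm tall with a grey top and an orange-tipped connector that reaches 41 mm out to its +x; fixed in a plug well of the engine. Origin: on the well's axis at the level of the well's mouth (the head's underside)
- station: two-button station, fixed: grey enclosure 150 mm (x) by 85 mm (y, at its foot) on a short aluminium foot, its top plate 115 mm above the table; red button at x = -32 mm, green button at x = +32 mm, both at y = 0. It stands to the left or to the right of the engine. Origin: centre of its underside; z up
- reject_top (a point): centre of the top face of the red reject button (30 mm across), the face pushed straight down; it moves with the button
- reject (a joint): red reject button: 0 up, 0.006 m fully in; a spring returns it; about 5 N at full travel
- accept_top (a point): centre of the top face of the green accept button, same size, 64 mm from the red one
- accept (a joint): green accept button: 0 up, 0.006 m fully in; not to be pressed
- tray: blue open parts tray 190 x 100 mm, 28 mm high, fixed, across the engine from the button station; origin: centre of its underside
- spare_coil: loose spare ignition coil lying in the tray, 123 mm long along its x (head to -x), 53 mm high with its connector up; origin: on its underside below the inner face of the head. Not to be moved
- socket: loose steel plug socket standing in the tray, 25 mm across, 63 mm tall; origin: centre of its underside. Not to be moved
- piston: loose aluminium piston standing on the table, 77 mm across, 48 mm tall; origin: centre of its underside. Not to be moved
- bottle: loose red bottle of thread lock with a white cap, 42 mm across, 110 mm tall; origin: centre of its underside. Not to be moved
- driver: loose screwdriver with a yellow handle 160 mm long, lying beyond the button station or tray at the left; origin on its underside; lies along its own x. Not to be moved
- wrench: loose torque wrench, 380 mm long, 33 mm high, lying along its own x at the left of the table; origin on its underside near its middle. Not to be moved
- camshaft: loose steel camshaft 365 mm long, its sprocket flange 54 mm across, lying along its own x in a wooden rest at the right of the table; origin at the underside of its shaft, mid-length. Not to be moved

How it is judged:
By the outcome, as a careful person would: the job done as asked, in the order asked, and still so for the second after the job is handed in, with the robot touching nothing.
It also fails if it takes over 43 s, if anything falls off the work surface, if the arm or the gripper's body presses on something with over 40 N, if the wrist force passes 120 N, or if a joint passes its speed limit or range.

## Robot

A 7-joint arm with a two-finger parallel gripper is mounted at the origin on the work surface. World frame = base frame: x ahead of the robot, y to its left, z up, the work surface at z = 0. Lengths are in m, angles in rad, forces in N, time in s.
With the tool pointing down it reaches from about 0.425 to 0.875 m from the base axis. Payload 4.7 kg.
Tool frame: the origin (TCP) lies between the finger pads, 19 mm behind the fingertips; this is the grasp point; z points along the fingers, y is the line along which they close (so a half turn about z gives the same grasp; the last joint's range is limited). The gripper opens to 87 mm and grips with 3 to 60 N. Pads are 19 mm wide; open, the fingers measure 117 mm over their backs; the gripper's body (75 mm by 190 mm) begins 51 mm behind the grasp point.
Start: joints at [-1.313, 0.321, -0.07, 1.45, 0.023, 1.371, -0.057], TCP at [0.157, 0.631, 0.241] pointing down, gripper open.
Joint ranges: [-2.86, 2.86], [-0.3, 2.09], [-1.38, 1.24], [0.06, 2.45], [-1.56, 4.7], [0.09, 2.05], [-2.69, 2.69]. Speed limits (rad/s): [2.57, 2.57, 3.14, 3.14, 3.14, 3.14, 3.14].

## Interface

Orientations are given as a unit quaternion [w, x, y, z].
In Python, from plant import readout, get_image, get_calibration, job gives the robot as it stands.
- The arm moves only by the shell command python3 -m creep 'ROWS'. ROWS is text: rows parted by semicolons, each of 7 numbers parted by spaces: the shift along the tool's x, y, z as a fraction of full scale, then the turn, a rotation vector about the tool's x, y, z as a fraction of full scale, then the opening, from -1 (shut) to 1 (fully open). A call has 1 to 8 rows; each row shifts and turns the commanded pose from where the row before left it, along the tool's axes as they then stand; what a row does not reach is not made up. Full scale, the value 1, is 30 mm for a shift and 5 degrees for a turn. A row lasts 1/12 s, in which the tool goes at most 41.7 mm and 7.16 degrees, less where a joint would pass 70% of its speed; a pose out of reach is approached as far as the arm can. A call with a number of a shift or a turn outside -1 to 1 is refused whole. A call with a gripper value outside its range is refused whole. The fingers move at their own pace and stop on an object; the grip force is fixed at half the most. Time passes only in rows, so rows that do not move let the fingers close. It gives the time, the measured TCP pose, the force, the opening and the grip force at its end, in the units of the state.
- readout.state(): the state, without advancing time (a new reading comes with each control period).
- get_image(name): name is "scene" or "top"; returns (picture, depth): 480x640x3 uint8, blue, green, red; 480x640 float32, m along the optical axis (not along the pixel's ray), 0 where there is no reading.
- get_calibration(name): a dict with "intrinsics" (3x3 intrinsics, pixels), "T" (4x4, takes a point from camera to world coordinates). Camera axes: x right, y up, looking along -z (the intrinsics and any distortion apply to the point x, -y, -z); pixel columns grow to the right and rows downward; lengths in m; the calibration is good to about 2 mm. A picture is of the moment at which its call begins. get_calibration takes no time and is no camera call.
- job.job_done(): hands the job in; it is judged then, once.
The state is a dict: "time_s": time; "joint_pos": joint angles; "joint_velocities": joint speeds; "joint_torque": joint torques, N m; "ee_pos": TCP position; "eef_rot": TCP orientation; "ft_force": force on the tool from outside, world axes, zero at the start; "wrist_torque": the same for the moment, N m; "width": opening from 0.0 (shut) to 1.0 (fully open); "finger_force": force on a finger pad.
Only numpy, scipy, OpenCV 4.12 (cv2) and the standard library are available. Lean on these libraries where they do the work, as an engineer would, in place of code of your own. Each camera call takes 0.05 s, during which the arm holds its last target. There are 200 camera calls.

## Working session

There is one attempt and no reset: what is moved stays moved. The work goes in short steps, Python scripts to look and compute and a shell command to move; the robot and the scene stay as the last step left them, time stands still between calls to the robot, and variables do not carry over. Pictures are saved under pics/ and viewed, at most 10 in all, crops included, and the job is handed in when it is done.

```bash
mkdir -p pics; ls; cat > h.py <<'E'
import numpy as np, cv2
from plant import readout, get_image, get_calibration, job
def ray(name,u,v):
    c=get_calibration(name);K=np.array(c["intrinsics"]);T=np.array(c["T"])
    d=np.linalg.inv(K)@[u,v,1]; d=T[:3,:3]@[d[0],-d[1],-d[2]]
    return T[:3,3],d
def onplane(name,u,v,z):
    o,d=ray(name,u,v); return o+d*(z-o[2])/d[2]
def cloud(name,dep):
    c=get_calibration(name);K=np.array(c["intrinsics"]);T=np.array(c["T"])
    v,u=np.mgrid[0:480,0:640]; x=(u-K[0,2])/K[0,0]*dep; y=(v-K[1,2])/K[1,1]*dep
    return np.stack([x,-y,-dep],-1)@T[:3,:3].T+T[:3,3]
E
python3 - <<'E'
from h import *
for n in("scene","top"):
    p,d=get_image(n); cv2.imwrite(f"pics/{n}0.png",p); np.savez(f"{n}0.npz",p=p,d=d)
    c=get_calibration(n); print({k:(np.round(v,3).tolist() if k in("intrinsics","T") else v) for k,v in c.items()})
s=readout.state(); print(s)
E
```

```text
pics
{'intrinsics': [[564.807, 0.0, 324.136], [0.0, 564.807, 228.979], [0.0, 0.0, 1.0]], 'T': [[0.708, -0.42, 0.568, 1.373], [0.706, 0.413, -0.575, -0.869], [0.007, 0.808, 0.589, 1.036], [0.0, 0.0, 0.0, 1.0]]}
{'intrinsics': [[473.605, 0.0, 319.334], [0.0, 473.605, 242.154], [0.0, 0.0, 1.0]], 'T': [[-0.003, 0.998, -0.066, 0.448], [-1.0, -0.003, 0.011, 0.014], [0.011, 0.066, 0.998, 1.284], [0.0, 0.0, 0.0, 1.0]]}
{'time_s': 0.1, 'joint_pos': array([-1.31290277,  0.3217206 , -0.07013258,  1.45155121,  0.02262533,
        1.37081256, -0.05687899]), 'joint_velocities': array([-0.00053891, -0.00185013,  0.0006225 , -0.00289667,  0.00020196,
        0.00062656,  0.00122438]), 'joint_torque': array([ 1.48802574e-04, -4.92573309e+01, -4.05510301e-01, -3.13397384e+01,
       -6.40103314e-02,  3.95294360e-02,  8.01801548e-05]), 'ee_pos': array([0.15681315, 0.6303188 , 0.24029051]), 'eef_rot': array([-5.17574282e-05,  1.21545805e-01,  9.92585458e-01, -8.50378842e-04]), 'ft_force': array([-1.07523166,  0.30621659,  0.23310884]), 'wrist_torque': array([-0.02421444,  0.01359231, -0.02287605]), 'finger_force': 0.0, 'width': 0.9972236610168513}
```

View pics/scene0.png

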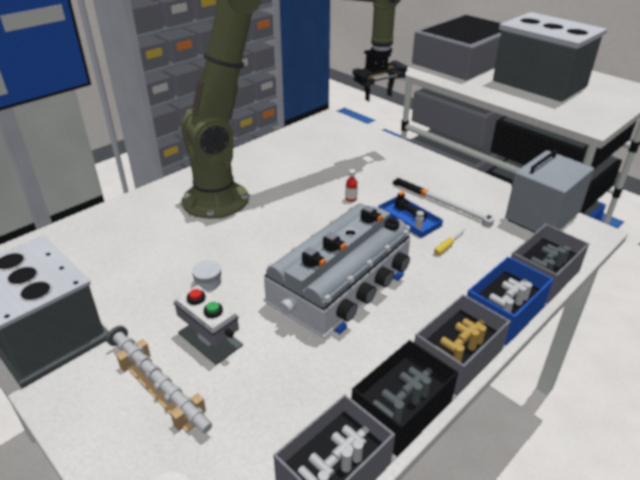

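View pics/top0.png

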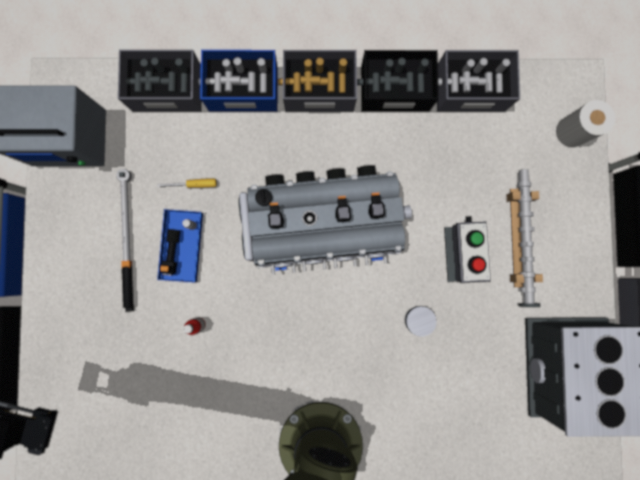

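The top view shows coils at about (276,215), (344,209) and (376,206). The empty well is the dark ring at (309,218), and the red button is at (477,265). The oil cap is at (264,197).

```bash
python3 - <<'E'
from h import *
for n in("top","scene"):
    z=np.load(f"{n}0.npz");p,d=z["p"],z["d"];P=cloud(n,d);hsv=cv2.cvtColor(p,cv2.COLOR_BGR2HSV)
    H,S,V=cv2.split(hsv)
    for nm,m in(("red",((H<8)|(H>172))&(S>150)&(V>100)),("green",(H>45)&(H<85)&(S>120)&(V>60)),("orange",(H>8)&(H<20)&(S>150)&(V>100))):
        k,l,st,c=cv2.connectedComponentsWithStats(m.astype(np.uint8))
        for i in range(1,k):
            q=np.median(P[(l==i)&(d>0)],0) if ((l==i)&(d>0)).any() else np.zeros(3)
            if st[i,4]>8 and .3<q[0]<.8 and -.6<q[1]<.5: print(n,nm,st[i],c[i].round(1),q.round(3),onplane(n,*c[i],q[2]).round(3))
z=np.load("top0.npz");p=z["p"]
cv2.imwrite("pics/crop.png",cv2.resize(p[170:290,230:400],None,fx=4.5,fy=4.5,interpolation=cv2.INTER_CUBIC))
P=cloud("top",z["d"])
print(P[212:226,300:320:2,2].round(3))
g=cv2.cvtColor(p,cv2.COLOR_BGR2GRAY)
m=(g[210:227,300:319]<60).astype(np.uint8);M=cv2.moments(m,True);u,v=300+M['m10']/M['m00'],210+M['m01']/M['m00']
print("hole",M['m00'],u,v,onplane("top",u,v,.155).round(4))
E
```

```text
top red [473 258  12  13 128] [478.4 264.1] [ 0.47  -0.385  0.137] [ 0.47  -0.385  0.137]
top red [187 320   9   4  25] [191.4 321.9] [0.328 0.323 0.077] [0.328 0.323 0.077]
top red [192 331   6   3  12] [194.2 331.8] [0.303 0.316 0.08 ] [0.304 0.315 0.08 ]
top green [470 232  13  13 132] [476.2 238. ] [ 0.534 -0.381  0.136] [ 0.534 -0.381  0.136]
top orange [339 197   5   2   9] [341.2 197.6] [ 0.626 -0.05   0.182] [ 0.626 -0.05   0.182]
top orange [271 204   6   2   9] [273.  204.3] [0.611 0.11  0.183] [0.61  0.11  0.183]
top orange [161 266   7   6  37] [164.1 268.2] [0.464 0.399 0.061] [0.464 0.399 0.061]
scene red [347 178   9  10  73] [351.2 182.8] [0.327 0.316 0.072] [0.326 0.317 0.072]
scene red [189 290  13   9  92] [195.1 294.2] [ 0.477 -0.386  0.137] [ 0.478 -0.387  0.137]
scene green [206 303  14  10 108] [212.4 307.6] [ 0.542 -0.385  0.136] [ 0.542 -0.385  0.136]
scene orange [399 192   4   3   9] [400.9 193.2] [0.469 0.397 0.061] [0.469 0.398 0.061]
scene orange [377 215   5   6  21] [379.1 217.5] [0.614 0.107 0.18 ] [0.614 0.108 0.18 ]
scene orange [340 243   5   7  26
[... 408 characters left out ...]

 [0.155 0.155 0.155 0.138 0.131 0.131 0.131 0.154 0.157 0.155]
 [0.153 0.157 0.153 0.131 0.129 0.144 0.133 0.158 0.159 0.152]
 [0.158 0.155 0.154 0.131 0.142 0.148 0.13  0.154 0.158 0.157]
 [0.156 0.159 0.154 0.129 0.141 0.147 0.132 0.152 0.157 0.157]
 [0.156 0.158 0.152 0.132 0.142 0.146 0.129 0.149 0.161 0.156]
 [0.155 0.158 0.156 0.133 0.129 0.134 0.133 0.156 0.155 0.155]
 [0.151 0.157 0.158 0.156 0.127 0.129 0.157 0.154 0.156 0.156]
 [0.155 0.155 0.154 0.154 0.154 0.157 0.154 0.155 0.155 0.155]
 [0.156 0.152 0.156 0.16  0.153 0.156 0.158 0.156 0.156 0.157]
 [0.153 0.153 0.155 0.155 0.154 0.156 0.156 0.158 0.154 0.155]]
hole 43.0 308.4418604651163 216.7906976744186 [0.5842 0.0271 0.155 ]
```

View pics/crop.png

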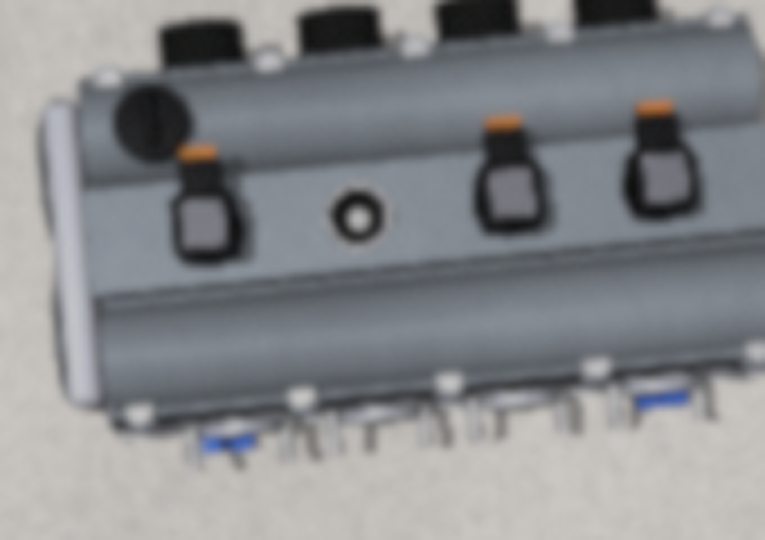

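The well is confirmed at about (0.582, 0.026). The coil connectors put it at (0.580, 0.025), with engine yaw about 6°. First I raise the arm, close the fingers and travel.

```bash
python3 -m creep '0 0 -1 0 0 0 -1; 0 0 -0.3 0 0 0 -1; -0.77 -0.67 0 0 0 0 -1; -0.77 -0.67 0 0 0 0 -1; -0.77 -0.67 0 0 0 0 -1; -0.77 -0.67 0 0 0 0 -1; -0.77 -0.67 0 0 0 0 -1; -0.77 -0.67 0 0 0 0 -1'
```

```text
time_s: 0.77
ee_pos: [0.2631, 0.4791, 0.2803]
eef_rot: [0.0, 0.122, 0.993, 0.0]
ft_force: [0.2, -0.0, 0.3]
width: 0.477
finger_force: 0.0
```

```bash
python3 -m creep '-0.77 -0.67 0 0 0 0 -1; -0.77 -0.67 0 0 0 0 -1; -0.77 -0.67 0 0 0 0 -1; -0.77 -0.67 0 0 0 0 -1; -0.77 -0.67 0 0 0 0 -1; -0.77 -0.67 0 0 0 0 -1; -0.77 -0.67 0 0 0 0 -1; -0.77 -0.67 0 0 0 0 -1'
cat >> h.py <<'E'
def rel(t):
    from scipy.spatial.transform import Rotation as R
    s=readout.state();q=s["eef_rot"];r=R.from_quat([*q[1:],q[0]])
    e=r.inv().apply(np.array(t)-s["ee_pos"])
    print("t",s["time_s"],"pos",s["ee_pos"].round(4),"units",(e/.03).round(2),"zdir",r.as_matrix()[:,2].round(3),"F",s["ft_force"].round(1),"w",s["width"],"j",s["joint_pos"].round(2))
E
python3 -c "
from h import *
rel([.582,.026,.27])
for u,v in [(308.9,217.4)]: print(onplane('top',u,v,.157))
c=get_calibration('scene');K=np.array(c['intrinsics']);T=np.array(c['T']);q=T[:3,:3].T@(np.array([.582,.026,.157])-T[:3,3]);x=K@[q[0],-q[1],-q[2]];x=x/x[2];print(x)
p=np.load('scene0.npz')['p'];u,v=int(x[0]),int(x[1]);cv2.imwrite('pics/sc.png',cv2.resize(p[v-20:v+20,u-20:u+20],None,fx=12,fy=12,interpolation=cv2.INTER_NEAREST));print(u,v)
"
```

```text
time_s: 1.43
ee_pos: [0.4036, 0.2784, 0.2805]
eef_rot: [0.0, 0.122, 0.993, 0.001]
ft_force: [-0.1, -0.2, 0.3]
width: 0.011
finger_force: 0.0
t 1.4333 pos [0.4036 0.2784 0.2805] units [-7.8  -6.73  0.35] zdir [ 0.001  0.001 -1.   ] F [-0.1 -0.2  0.3] w 0.010635466982911663 j [-0.9  -0.05  0.24  1.78  0.01  1.4   0.66]
[0.58245244 0.02596281 0.157     ]
[348.90566757 232.2520789    1.        ]
348 232
```

View pics/sc.png

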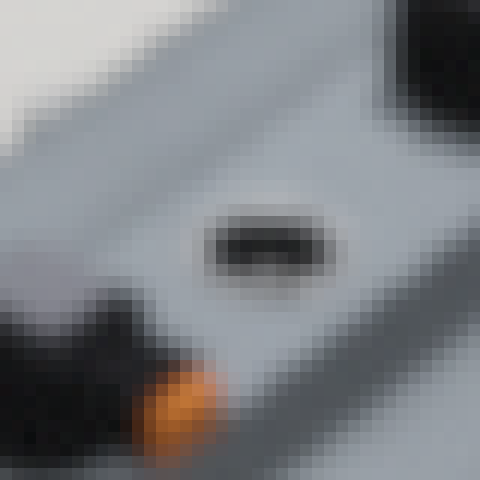

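The scene crop shows the dark hole with its steel lip at about (350,232.5). The position from the top view projects to (349,232), so the two agree to about 2 mm.

```bash
python3 -m creep '-0.75 -0.65 0 0 0 0 -1; -0.75 -0.65 0 0 0 0 -1; -0.75 -0.65 0 0 0 0 -1; -0.75 -0.65 0 0 0 0 -1; -0.75 -0.65 0 0 0 0 -1; -0.75 -0.65 0 0 0 0 -1; -0.75 -0.65 0 0 0 0 -1; -0.75 -0.65 0 0 0 0 -1'; python3 -m creep '-0.75 -0.65 0 0 0 0 -1; -0.3 -0.3 0 0 0 0 -1; 0 0 0 0 0 0 -1; 0 0 0 0 0 0 -1'; python3 -c "
from h import *
rel([.583,.026,.199])"
```

```text
time_s: 2.1
ee_pos: [0.5407, 0.0836, 0.2805]
eef_rot: [0.001, 0.122, 0.993, 0.0]
ft_force: [0.1, 0.5, 1.1]
width: 0.005
finger_force: 0.0
time_s: 2.43
ee_pos: [0.5637, 0.0491, 0.2801]
eef_rot: [-0.0, 0.122, 0.992, 0.0]
ft_force: [-0.4, -0.7, -0.7]
width: 0.005
finger_force: 0.0
t 2.4333 pos [0.5637 0.0491 0.2801] units [-0.81 -0.59  2.7 ] zdir [-0.  0. -1.] F [-0.4 -0.7 -0.7] w 0.004615685759259045 j [-0.61  0.13  0.53  1.62 -0.07  1.41  1.25]
```

```bash
python3 -m creep '-0.41 -0.3 0 0 0 0 -1; -0.4 -0.3 0 0 0 0 -1; 0 0 0.6 0 0 0 -1; 0 0 0.6 0 0 0 -1; 0 0 0.6 0 0 0 -1; 0 0 0.6 0 0 0 -1; 0 0 0.3 0 0 0 -1; 0 0 0 0 0 0 -1'; python3 -c "
from h import *
rel([.583,.026,.199])
p,d=get_image('top');cv2.imwrite('pics/t1.png',np.hstack([cv2.resize(p[170:270,250:350],(400,400)),cv2.resize(get_image('scene')[0][180:280,300:400],(400,400))]))"
```

```text
time_s: 3.1
ee_pos: [0.581, 0.028, 0.197]
eef_rot: [-0.002, 0.12, 0.993, -0.0]
ft_force: [-0.6, -0.5, 0.5]
width: 0.004
finger_force: 0.0
t 3.1 pos [0.581 0.028 0.197] units [-0.08 -0.05 -0.07] zdir [-0.004  0.    -1.   ] F [-0.6 -0.5  0.5] w 0.0040443774837294185 j [-0.56  0.22  0.54  1.7  -0.12  1.26  1.33]
```

View pics/t1.png

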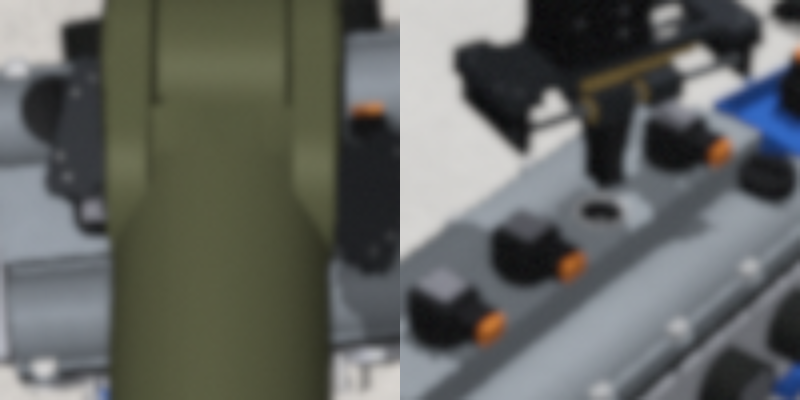

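The right half of the picture shows the closed fingertips just above the open well, with daylight to the coils. I nudge slightly, then hold for more than 3 s.

```bash
python3 -m creep '-0.07 -0.05 0 0 0 0 -1; 0 0 0 0 0 0 -1; 0 0 0 0 0 0 -1; 0 0 0 0 0 0 -1; 0 0 0 0 0 0 -1; 0 0 0 0 0 0 -1; 0 0 0 0 0 0 -1; 0 0 0 0 0 0 -1' | head -2
python3 -m creep '0 0 0 0 0 0 -1; 0 0 0 0 0 0 -1; 0 0 0 0 0 0 -1; 0 0 0 0 0 0 -1; 0 0 0 0 0 0 -1; 0 0 0 0 0 0 -1; 0 0 0 0 0 0 -1; 0 0 0 0 0 0 -1' | head -2
python3 -m creep '0 0 0 0 0 0 -1; 0 0 0 0 0 0 -1; 0 0 0 0 0 0 -1; 0 0 0 0 0 0 -1; 0 0 0 0 0 0 -1; 0 0 0 0 0 0 -1; 0 0 0 0 0 0 -1; 0 0 0 0 0 0 -1' | head -2
python3 -m creep '0 0 0 0 0 0 -1; 0 0 0 0 0 0 -1; 0 0 0 0 0 0 -1; 0 0 0 0 0 0 -1; 0 0 0 0 0 0 -1; 0 0 0 0 0 0 -1; 0 0 0 0 0 0 -1; 0 0 0 0 0 0 -1' | head -2
python3 -m creep '0 0 0 0 0 0 -1; 0 0 0 0 0 0 -1; 0 0 0 0 0 0 -1; 0 0 0 0 0 0 -1; 0 0 0 0 0 0 -1; 0 0 0 0 0 0 -1; 0 0 0 0 0 0 -1; 0 0 0 0 0 0 -1' | head -2
python3 -m creep '0 0 -0.7 0 0 0 -1; 0 0 -0.7 0 0 0 -1; 0 0 -0.7 0 0 0 -1; 0 0 -0.6 0 0 0 -1; 0 0 0 0 0 0 -1'
python3 -c "
from h import *
rel([.472,-.386,.27])"
```

```text
time_s: 3.87
ee_pos: [0.5845, 0.0243, 0.1993]
time_s: 4.53
ee_pos: [0.5845, 0.0242, 0.1993]
time_s: 5.2
ee_pos: [0.5845, 0.0242, 0.1993]
time_s: 5.87
ee_pos: [0.5845, 0.0243, 0.1993]
time_s: 6.53
ee_pos: [0.5845, 0.0243, 0.1993]
time_s: 6.95
ee_pos: [0.5864, 0.0241, 0.2844]
eef_rot: [0.003, 0.122, 0.993, 0.001]
ft_force: [1.1, -1.0, 0.4]
width: 0.004
finger_force: 0.0
t 6.95 pos [0.5864 0.0241 0.2844] units [  0.4  -14.19   0.44] zdir [ 0.007  0.001 -1.   ] F [ 1.1 -1.   0.4] w 0.003839677071127775 j [-0.57  0.17  0.55  1.57 -0.09  1.41  1.32]
```

```bash
python3 -m creep '0 -0.9 0 0 0 0 -1; 0 -0.9 0 0 0 0 -1; 0 -0.9 0 0 0 0 -1; 0 -0.9 0 0 0 0 -1; 0 -0.9 0 0 0 0 -1; 0 -0.9 0 0 0 0 -1; 0 -0.9 0 0 0 0 -1; 0 -0.9 0 0 0 0 -1'|head -2; python3 -m creep '0 -0.9 0 0 0 0 -1; 0 -0.9 0 0 0 0 -1; 0 -0.9 0 0 0 0 -1; 0 -0.9 0 0 0 0 -1; 0 -0.9 0 0 0 0 -1; 0 -0.9 0 0 0 0 -1; 0 -0.6 0 0 0 0 -1; 0 0 0 0 0 0 -1'|head -2;  python3 -c "
from h import *
rel([.472,-.386,.20])"
```

```text
time_s: 7.62
ee_pos: [0.5315, -0.1865, 0.2795]
time_s: 8.28
ee_pos: [0.4857, -0.3649, 0.2796]
t 8.2833 pos [ 0.4857 -0.3649  0.2796] units [ 0.26 -0.79  2.66] zdir [-0.002 -0.003 -1.   ] F [-0.8 -1.1 -0.7] w 0.008789574744589882 j [-0.07  0.27  0.82  1.53 -0.19  1.43  2.08]
```

```bash
python3 -m creep '0.26 -0.79 0 0 0 0 -1; 0 0 0 0 0 0 -1; 0 0 0.9 0 0 0 -1; 0 0 0.9 0 0 0 -1; 0 0 0.8 0 0 0 -1; 0 0 0.6 0 0 0 -1; 0 0 0 0 0 0 -1; 0 0 0 0 0 0 -1'|head -2; python3 -c "
from h import *
rel([.472,-.386,.156])
p=get_image('scene')[0];q=get_image('top')[0]
cv2.imwrite('pics/t2.png',np.hstack([cv2.resize(q[200:300,430:530],(400,400)),cv2.resize(p[240:340,150:250],(400,400))]))"
```

```text
time_s: 8.95
ee_pos: [0.4757, -0.3797, 0.1834]
t 8.95 pos [ 0.4757 -0.3797  0.1834] units [ 0.07 -0.23  0.91] zdir [-0.002  0.001 -1.   ] F [ 0.4 -0.2  1.1] w 0.00700222301685897 j [-0.02  0.34  0.8   1.66 -0.25  1.26  2.16]
```

View pics/t2.png

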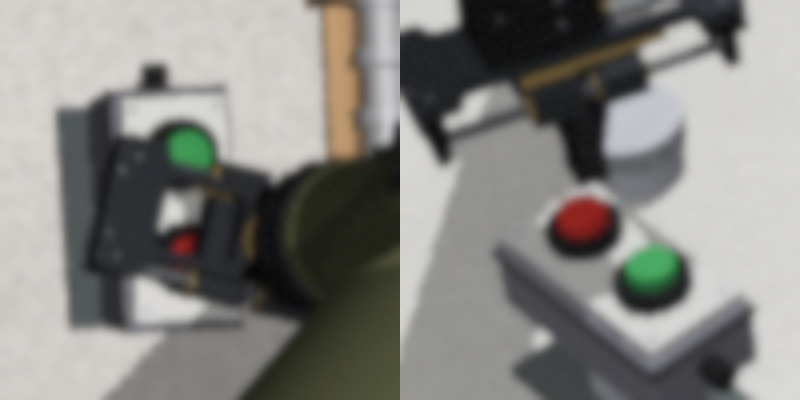

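The tips hover just above and in line with the red button, clear of the green one. I align, then press in small steps.

```bash
python3 -m creep '0.07 -0.22 0 0 0 0 -1; 0 0 0.3 0 0 0 -1; 0 0 0.3 0 0 0 -1; 0 0 0.2 0 0 0 -1; 0 0 0 0 0 0 -1; 0 0 0 0 0 0 -1'; python3 -c "
from h import *
rel([.472,-.386,.156])"
```

```text
time_s: 9.55
ee_pos: [0.4717, -0.3866, 0.1594]
eef_rot: [-0.001, 0.122, 0.993, 0.0]
ft_force: [0.3, 0.2, -0.4]
width: 0.007
finger_force: 0.0
t 9.55 pos [ 0.4717 -0.3866  0.1594] units [-0.01  0.02  0.11] zdir [-0.001  0.001 -1.   ] F [ 0.3  0.2 -0.4] w 0.007360938115388155 j [ 0.    0.36  0.79  1.68 -0.27  1.21  2.19]
```

```bash
python3 -m creep '0 0 0.1 0 0 0 -1; 0 0 0.1 0 0 0 -1; 0 0 0 0 0 0 -1'; python3 -m creep '0 0 0.05 0 0 0 -1; 0 0 0.05 0 0 0 -1; 0 0 0 0 0 0 -1'
```

```text
time_s: 9.8
ee_pos: [0.4723, -0.3873, 0.1542]
eef_rot: [0.0, 0.122, 0.993, -0.0]
ft_force: [-0.2, 0.1, 1.4]
width: 0.009
finger_force: 1.2
time_s: 10.05
ee_pos: [0.4723, -0.3873, 0.1516]
eef_rot: [0.0, 0.122, 0.993, -0.0]
ft_force: [-0.0, 0.3, 4.9]
width: 0.003
finger_force: 2.0
```

```bash
python3 -m creep '0 0 0.05 0 0 0 -1; 0 0 0 0 0 0 -1; 0 0 0 0 0 0 -1'; python3 -m creep '0 0 0.05 0 0 0 -1; 0 0 0 0 0 0 -1; 0 0 0 0 0 0 -1'
```

```text
time_s: 10.3
ee_pos: [0.4723, -0.3873, 0.1502]
eef_rot: [0.001, 0.122, 0.993, -0.0]
ft_force: [0.2, -0.2, 4.7]
width: 0.003
finger_force: 2.4
time_s: 10.55
ee_pos: [0.4724, -0.3873, 0.15]
eef_rot: [0.001, 0.122, 0.993, 0.0]
ft_force: [-2.1, 3.1, 12.7]
width: 0.007
finger_force: 6.3
```

The force jumped to 12.7 N with no further travel, so the button is at its stop. One more small push, then retract.

```bash
python3 -m creep '0 0 0.03 0 0 0 -1; 0 0 0 0 0 0 -1; 0 0 0 0 0 0 -1; 0 0 0 0 0 0 -1'; python3 -m creep '0 0 -0.3 0 0 0 -1; 0 0 -0.5 0 0 0 -1; 0 0 -0.8 0 0 0 -1; 0 0 -0.8 0 0 0 -1; 0 0 -0.8 0 0 0 -1; 0 0 -0.8 0 0 0 -1; 0 0 0 0 0 0 -1; 0 0 0 0 0 0 -1'; python3 -m creep '0 0 0 0 0 0 -1; 0 0 0 0 0 0 -1; 0 0 0 0 0 0 -1; 0 0 0 0 0 0 -1; 0 0 0 0 0 0 -1; 0 0 0 0 0 0 -1'
python3 -c "
from h import *
p,d=get_image('scene');P=cloud('scene',d);h=cv2.cvtColor(p,cv2.COLOR_BGR2HSV)
m=np.zeros((480,640),bool);m[285:300,185:206]=1
print(np.median(P[m&(h[...,1]>150)&((h[...,0]<8)|(h[...,0]>172))],0))
cv2.imwrite('pics/end.png',p)"
```

```text
time_s: 10.88
ee_pos: [0.4723, -0.3873, 0.1499]
eef_rot: [0.001, 0.122, 0.993, 0.0]
ft_force: [-3.4, 2.6, 16.8]
width: 0.006
finger_force: 8.5
time_s: 11.55
ee_pos: [0.4722, -0.3873, 0.268]
eef_rot: [0.001, 0.122, 0.993, -0.0]
ft_force: [0.3, -0.4, -0.3]
width: 0.007
finger_force: 0.0
time_s: 12.05
ee_pos: [0.4719, -0.387, 0.2669]
eef_rot: [-0.0, 0.122, 0.993, 0.0]
ft_force: [0.7, -0.2, -0.7]
width: 0.001
finger_force: 0.0
[ 0.47918508 -0.38673745  0.13515836]
```

View pics/end.png

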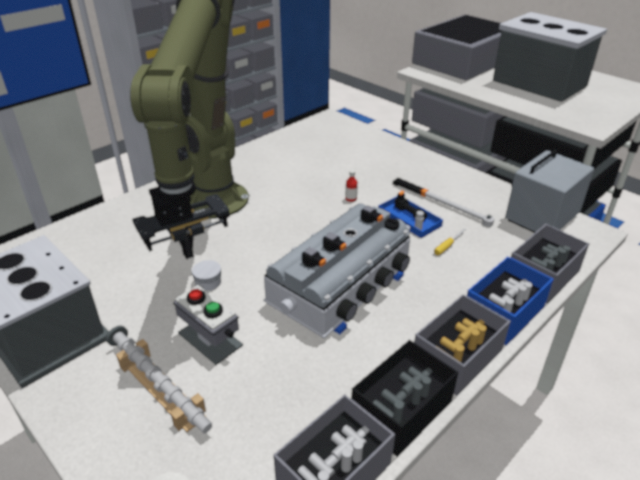

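The red button at (195,295) is back up. The arm is clear, about 11 cm above it, and nothing else has moved.

```bash
python3 -c "
from plant import job
print(job.job_done())"
```

```text
the job is handed in; nothing more can be done
None
```

I held the fingertips about 2.5 cm above the empty well (y = +40 mm) for about 3 s, then pressed the red reject button to its stop; it came back up, the arm drew clear, and the job is handed in.

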